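# Nest the angle block and scan its label

### The arm

A 6-joint arm with a two-finger parallel gripper is mounted at the origin on the work surface. World frame = base frame: x ahead of the robot, y to its left, z up, the work surface at z = 0. Lengths are in m, angles in rad, forces in N, time in s.
With the tool pointing down it reaches from about 0.325 to 0.85 m from the base axis. Payload 4.4 kg.
Tool frame: the origin (TCP) lies on the centre line of the jaws, within the pads' length; the fingertips stand arm.tips_ahead ahead of it and the grasp point (between the pads) lies 5 mm behind it (arm.tips_ahead is the distance from the TCP to the fingertips, in m); z points along the fingers, y is the line along which they close (so a half turn about z gives the same grasp; the last joint's range is limited). The gripper opens to 94 mm and grips with 3 to 60 N. Pads are 16 mm wide; open, the fingers measure 119 mm over their backs; the gripper's body (75 mm by 177 mm) begins 78 mm behind the grasp point.
Start: joints at [-1.482, 0.207, 1.542, -0, 1.393, -0.15], TCP at [0.137, -0.559, 0.219] pointing down, gripper open.
Joint ranges: [-2.73, 2.73], [-0.86, 2.22], [0.23, 2.46], [-1.11, 4.25], [0.08, 2.63], [-2.82, 2.82]. Speed limits (rad/s): [2.79, 2.79, 3.14, 3.14, 3.14, 3.14].

### API

Orientations are given as a unit quaternion [w, x, y, z].
In Python, from rig import arm, viewer, ticket gives the robot as it stands. The module is installed in compiled form; this text tells all that it offers.
- The arm moves only by the shell command python3 -m inch 'ROWS' [FORCE]. ROWS is JSON, a list of rows, each a list of 7 numbers: the shift along the tool's x, y, z in m, then the turn, a rotation vector about the tool's x, y, z in degrees, then the opening, from -1 (shut) to 1 (fully open). A call has 1 to 12 rows; each row shifts and turns the commanded pose from where the row before left it, along the tool's axes as they then stand; what a row does not reach is not made up. A row lasts 1/8 s, in which the tool goes at most 62.5 mm and 10.7 degrees, less where a joint would pass 70% of its speed; a pose out of reach is approached as far as the arm can. A call is refused whole if a number of a shift passes 0.0625 or a number of a turn 10.7, either way. A call with a gripper value outside its range is refused whole. The fingers move at their own pace and stop on an object; FORCE is the grip in N (left out, the last holds). Time passes only in rows, so rows that do not move let the fingers close. It gives the time, the measured TCP pose, the force, the opening and the grip force at its end, in the units of the state.
- arm.state(): the state, without advancing time (a new reading comes with each control period).
- viewer.read_camera(name): name is "side" or "top" or "wrist"; returns a dict with "img" (480x640x3 uint8, red, green, blue), "vfov" (degrees; the focal length in pixels is half the picture's height over the tangent of half this angle, whatever the lens; pixels are square), "cx", "cy" (the principal point, pixels), "rvec" (rotation vector, rad) and "tvec" (3), from world to camera coordinates, as OpenCV has them. Camera axes: x right, y down, z forward; pixel columns grow to the right and rows downward; lengths in m; the calibration is good to about 2 mm. A picture is of the moment at which its call begins. There is no depth.
- ticket.close_job(): hands the job in; it is judged then, once.
Trained networks look in the newest picture that a camera, given by its name, has taken for a name from the list of things; names that differ only in an ending like _2 or _b are one class to them, and where a whole thing is asked for, a point or a joint stands for the part that bears it (a point fixed in the world has none). Each returns a list of dicts, best first, with "p" (0 to 1); they miss things now and then, are a little off and sometimes report something else, mostly with a low value. They report only what shows in the picture. A call takes as long as a camera call. They do not tell look-alikes from the thing itself.
- viewer.trace(label, camera): "region" (480x640 bool, what is visible of it) and "extent" ([left, top, width, height] in pixels, round what is visible of it).
- viewer.mark_of(label, camera): "at" ([column, row] in pixels: a listed point, or the origin of a listed thing).
The state is a dict: "t": time; "q": joint angles; "qd": joint speeds; "joint_torque": joint torques, N m; "eef_pos": TCP position; "ee_rot": TCP orientation; "ft_force": force on the tool from outside, world axes, zero at the start; "torque": the same for the moment, N m; "grip_width": finger opening in m; "finger_force": force on a finger pad.
Only numpy, scipy, OpenCV 4.12 (cv2) and the standard library are available. Lean on these libraries where they do the work, as an engineer would, in place of code of your own. Each camera call takes 0.05 s, during which the arm holds its last target. There are 200 camera calls.

### The job

Put the aluminium angle block into the recess of the blue nest plate, pressed down fully flush, and let go of it. Then pick up the yellow scanner, aim its red window squarely at the middle of the block's barcode label from about 10 cm away, and hold it still there for a good second without touching the block. Finally lay the scanner back in both saddles of its rest, head pointing the same way as before, leaving the block flush and everything else on the bench where it is.

Things in the scene. Friction and masses are not known exactly. Their poses are not given: they have to be found in the camera images.
- block: Loose aluminium angle block, 0.55 kg. Origin: centre of the base's underside. Base 96 (x) x 80 (y) x 18 mm high. On it an upright, x 0 to 32, y -25 to 25, top at z 68 mm: grip across its sides (50 mm apart along y) at about x 12, z 44. Before it a 50 mm wide face slopes at 45 degrees from (x 0, z 68) to (x -50, z 18), facing up and to -x, with the label.
- label (a point): Centre of the white barcode label with black bars (50 x 44 mm) on the block's sloping face, at (-25.5, 0, 43.5) mm in the block's frame. z axis: outward normal of the label (45 degrees up, towards the block's -x); y along the block's y.
- nest: Fixed blue plate 140 (x) x 130 (y) x 26 mm high, origin: centre of its underside. Recess in its middle 102 (x) x 86 (y) mm, 18 mm deep (floor 8 mm above the bench), mouth chamfered 3 mm: 3 mm play round the block's base, whose top is level with the plate when flush. Block x goes along nest x; with both the same way the label faces the robot's side.
- scanner: Yellow hand scanner, 0.22 kg, level in its rest. Origin: underside of the handle; z up, +x towards the head. Handle x -100 to 45, 34 mm wide (y), 28 mm high. Black head, 62 mm wide, x 40 to 100, from 14 mm below to 46 mm above the handle's underside, looks 45 degrees down and ahead. Grip the handle across y at x -45 to 0 (clear of the saddles).
- window (a point): Centre of the scanner's red window on the head's lower front face, at (84, 0, 2) mm in the scanner's frame. Its x axis is the beam, pointing out of the window (45 degrees below the scanner's +x); its y is the scanner's y.
- rest: Fixed dark rest. Origin: on the bench, under the scanner's origin as it starts (to a few mm); x towards the scanner's head. Two saddles 12 mm thick at x -80 and 30 mm, floors 45 mm above the bench, channel 44 mm wide (y) between grey cheeks 14 mm high; foot 150 x 90 x 8 mm, x -100 to 50 mm.
- flange: Bystander, leave alone: turned aluminium flange, 64 mm diameter foot with a 36 mm hub, 40 mm high; origin at its middle, on the underside.
- collar: Bystander, leave alone: steel collar lying flat, 72 mm across, 22 mm high; origin at its middle, on the underside.
- spanner: Bystander, leave alone: steel spanner lying flat; origin at its middle.
- driver: Bystander, leave alone: screwdriver with orange handle lying flat; origin at its middle.
- billet: Bystander, leave alone: upright aluminium round billet, 54 mm diameter, 50 mm high; origin at its middle, on the underside.
Not all that is in view belongs to the job. Of the things shaped like the scanner, the yellow one is meant.

How it is judged:
On the way, in this order (a step that is already met when the one before it is completed fails the run):
1. the block is flush in the nest's recess and let go (z of block in the frame of nest between 0.005 and 0.011 m and horizontal distance between block and nest below 0.01 m and angle between block's own z axis and vertical below 0.035 rad and contact force between the fingers and block below 0.2 N), for 0.2 s.
2. the scanner is aimed at the middle of the label of the seated block, square on from about 10 cm, and held still for a second (z of block in the frame of nest between 0.005 and 0.011 m and horizontal distance between block and nest below 0.01 m and angle between block's own z axis and vertical below 0.035 rad and x of label in the frame of window between 0.06 and 0.15 m and y of label in the frame of window between -0.018 and 0.018 m and z of label in the frame of window between -0.018 and 0.018 m and angle between the x axis of window and the z axis of label, either way round below 0.35 rad and linear speed of scanner below 0.03 m/s and angular speed of scanner below 0.25 rad/s), for 0.9 s.
At the end, for the whole second after the job is handed in: Block in the recess: underside within 3 mm of its floor, within 10 mm of the nest's centre, tilted under 2 degrees. Scanner still in both saddles of its rest: origin within 30 mm of the rest's in plan, within 5 mm of the saddle floors in height, level within 0.1 rad, head to the rest's +x (z of block in the frame of nest between 0.005 and 0.011 m and horizontal distance between block and nest below 0.01 m and angle between block's own z axis and vertical below 0.035 rad and z of scanner in the frame of rest between 0.04 and 0.05 m and horizontal distance between scanner and rest below 0.03 m and x of window in the frame of rest above 0.03 m and angle between scanner's own z axis and vertical below 0.1 rad and linear speed of each of scanner, block below 0.02 m/s); the robot touches nothing.
It fails at once if a bystander is moved more than 30 mm (distance of any of flange, collar, spanner, driver, billet from where it was at the start of the episode above 0.03 m).
It fails at once if the scanner touches the block (over 1 N) (contact force between scanner and block above 1 N).
It also fails if it takes over 72 s, if anything falls off the work surface, if the arm or the gripper's body presses on something with over 40 N, if the wrist force passes 120 N, or if a joint passes its speed limit or range.

## Working session

There is one attempt and no reset: what is moved stays moved. The work goes in short steps, Python scripts to look and compute and a shell command to move; the robot and the scene stay as the last step left them, time stands still between calls to the robot, and variables do not carry over. Pictures are saved under pics/ and viewed, at most 13 in all, crops included, and the job is handed in when it is done.

```bash
mkdir -p pics; cat > h.py <<'E'
import numpy as np, cv2, sys
from rig import arm, viewer, ticket
from scipy.spatial.transform import Rotation as R
def cam(n):
    c=viewer.read_camera(n); c['f']=240/np.tan(np.radians(c['vfov'])/2)
    c['R']=cv2.Rodrigues(np.array(c['rvec'],float))[0]; c['t']=np.array(c['tvec'],float).ravel(); return c
def ray(c,p):
    d=c['R'].T@np.array([(p[0]-c['cx'])/c['f'],(p[1]-c['cy'])/c['f'],1.]); return -c['R'].T@c['t'],d
def onz(c,p,z):
    o,d=ray(c,p); return o+d*(z-o[2])/d[2]
def proj(c,P):
    q=(c['R']@np.atleast_2d(P).T).T+c['t']; return q[:,:2]/q[:,2:]*c['f']+[c['cx'],c['cy']]
def tri(cs,ps):
    A=np.zeros((3,3));b=np.zeros(3)
    for c,p in zip(cs,ps):
        o,d=ray(c,p);d/=np.linalg.norm(d);M=np.eye(3)-np.outer(d,d);A+=M;b+=M@o
    return np.linalg.solve(A,b)
def save(c,n): cv2.imwrite('pics/'+n,c['img'][:,:,::-1])
E
python3 - <<'E'
from h import *
print(arm.tips_ahead, arm.state())
C={}
for n in('top','side'):
    c=cam(n);C[n]=c;save(c,n+'0.png')
    print(n,c['f'],-c['R'].T@c['t'])
    for l in ['block','label','nest','scanner','window','rest','flange','collar','spanner','driver','billet']:
        for d in viewer.mark_of(l,n)[:3]:
            print(l,round(d['p'],2),np.round(d['at']),np.round(onz(c,d['at'],{'label':.0435,'scanner':.045,'window':.047}.get(l,0)),3))
E
```

```text
0.014 {'t': 0.0, 'q': array([-1.48153313e+00,  2.07394089e-01,  1.54294176e+00, -6.61460041e-05,
        1.39350518e+00, -1.50484615e-01]), 'qd': array([-0.00023425,  0.00022838,  0.00080591, -0.00050212, -0.00101863,
       -0.00094973]), 'joint_torque': array([ 2.37155473e-04, -3.70876372e+01, -2.81417817e+01,  6.97789807e-02,
        3.60070285e-02, -1.75337368e-04]), 'eef_pos': array([ 0.13644457, -0.55777496,  0.21831129]), 'ee_rot': array([-1.12465288e-03,  9.92822393e-01,  1.19592773e-01,  1.87391576e-06]), 'ft_force': array([ 0.0810398 , -0.17618416, -0.39337945]), 'torque': array([0.08882496, 0.02629373, 0.00549279]), 'finger_force': 0.0, 'grip_width': 0.09399979931817194}
top 565.4028729386549 [ 0.46794476 -0.0590475   1.40742274]
block 0.98 [298. 272.] [0.458 0.004 0.   ]
label 0.59 [299. 286.] [ 0.426 -0.003  0.044]
label 0.55 [471. 202.] [ 0.636 -0.416  0.044]
nest 0.87 [207. 192.] [0.656 0.234 0.   ]
nest 0.68 [363. 165.] [ 0.73  -0.156  0.   ]
nest 0.57 [377. 200.] [ 0.642 -0.191  0.   ]
scanner 0.94 [376. 198.] [ 0.641 -0.185  0.045]
scanner 0.68 [529. 325.] [ 0.34  -
[... 609 characters left out ...]
  0.002 0.043]
nest 0.96 [330. 191.] [0.651 0.241 0.   ]
nest 0.48 [285. 238.] [0.446 0.008 0.   ]
scanner 0.94 [357. 262.] [ 0.638 -0.189  0.045]
scanner 0.64 [260. 292.] [ 0.339 -0.254  0.045]
scanner 0.56 [273. 407.] [ 0.331 -0.596  0.045]
window 0.86 [378. 252.] [ 0.712 -0.159  0.047]
window 0.75 [236. 281.] [ 0.277 -0.2    0.047]
window 0.64 [294. 430.] [ 0.367 -0.659  0.047]
rest 0.62 [355. 270.] [ 0.636 -0.179  0.   ]
flange 0.6 [346. 229.] [0.657 0.017 0.   ]
collar 0.5 [271. 188.] [0.438 0.301 0.   ]
spanner 0.77 [312. 339.] [ 0.459 -0.405  0.   ]
driver 0.48 [305. 168.] [0.589 0.408 0.   ]
billet 0.85 [382. 336.] [ 0.646 -0.428  0.   ]
billet 0.54 [286. 241.] [ 0.447 -0.005  0.   ]
```

View pics/top0.png

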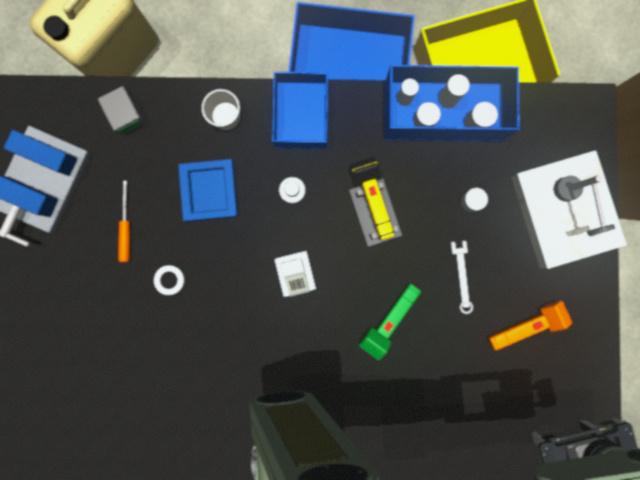

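View pics/side0.png

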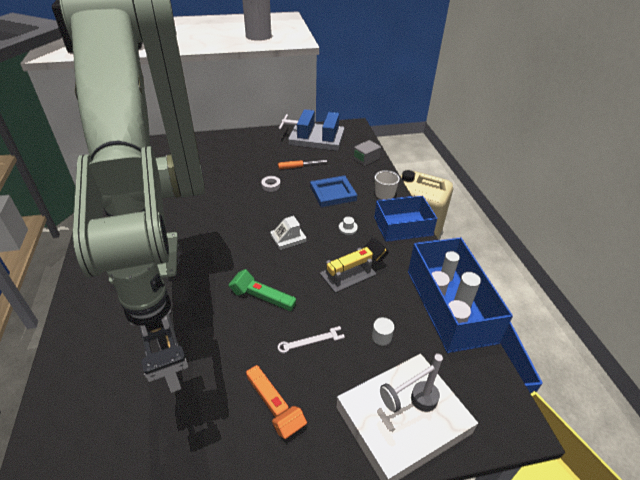

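Top picture: block at (296,273), nest at (207,190), and label facing the robot (down in the image). The scanner candidates are yellow with a black head in the rest (376,200), green (391,320) and orange (530,325). The yellow one fits, because it is the only yellow one and the only one lying in a rest with saddles. The white cylinder at (477,199) is the billet. I'll fit poses by silhouette and confirm the yellow one in a crop.

```bash
cat >> h.py <<'E'
from scipy.optimize import minimize
def box(x0,x1,y0,y1,z0,z1): return np.array([[x,y,z] for x in(x0,x1) for y in(y0,y1) for z in(z0,z1)])/1e3
BLOCK=[box(-48,48,-40,40,0,18),np.array([[x,y,z] for y in(-25,25) for x,z in((0,68),(32,68),(32,18),(-50,18))])/1e3]
NEST=[box(-70,70,-65,65,0,26)]
SCAN=[box(-100,45,-17,17,0,28),box(40,100,-31,31,-14,46)]
def mask(c,parts,T,S=4):
    m=np.zeros((480*S,640*S),np.uint8)
    for P in parts:
        q=proj(c,P@T[0].T+T[1]); cv2.fillConvexPoly(m,np.int32(np.round(cv2.convexHull(np.float32(q))*S+S/2)),1)
    return cv2.resize(m.astype(np.float32),(640,480),interpolation=cv2.INTER_AREA)
def fit(items,parts,x0,z):
    def cost(v):
        T=(R.from_euler('z',v[2],degrees=True).as_matrix(),np.array([v[0]/1e3,v[1]/1e3,z])); s=0
        for c,r in items:
            m=mask(c,parts,T); s+=1-np.minimum(m,r).sum()/np.maximum(m,r).sum()
        return s/len(items)
    x0=np.array(x0,float);best=None
    for _ in range(2):
        r=minimize(cost,x0,method='Nelder-Mead',options=dict(initial_simplex=x0+np.array([[0,0,0],[8,0,0],[0,8,0],[0,0,8]]),xatol=.05,fatol=1e-5)); x0=r.x
    return r.x,r.fun
def near(l,n,xy,z,c):
    p=proj(c,[xy[0],xy[1],z])[0]; L=viewer.trace(l,n)
    L=[d for d in L if d['p']>.25]
    d=min(L,key=lambda d:np.hypot(*(np.array(d['extent'][:2])+np.array(d['extent'][2:])/2-p)));return d['region'].astype(np.float32),d['p'],d['extent']
E
python3 - <<'E'
from h import *
G={'block':(BLOCK,[450,4,10],0),'nest':(NEST,[655,236,5],0),'scanner':(SCAN,[640,-187,19],.045)}
C={n:cam(n) for n in('top','side')}
for l,(P,x,z) in G.items():
    its=[]
    for n in C:
        r,p,e=near(l,n,(x[0]/1e3,x[1]/1e3),z,C[n]); its.append((C[n],r)); print(l,n,round(p,2),e)
        print('  single',*fit([its[-1]],P,x,z))
    print(l,*fit(its,P,x,z))
i=C['top']['img'];a=cv2.resize(i[150:255,335:415],None,fx=5,fy=5,interpolation=2);b=cv2.resize(i[150:310,170:325],None,fx=2.5,fy=2.5,interpolation=2)
o=np.zeros((525,800,3),np.uint8);o[:,:400]=a;o[:400,400:400+b.shape[1]]=b
cv2.imwrite('pics/crop.png',o[:,:,::-1])
E
```

```text
block top 0.91 [275.9, 250.6, 39.2, 46.3]
  single [455.14924341  11.102036    14.08981638] 0.03975880146026611
block side 0.98 [269.3, 217.4, 36.9, 31.1]
  single [458.24074074   7.05555556  10.90740741] 0.10371100902557373
block [455.97480934  10.3665869   12.23527935] 0.08913499116897583
nest top 0.63 [174.5, 160.0, 64.7, 60.8]
  single [658.45669201 229.97312918   6.29114571] 0.01857924461364746
nest side 0.61 [311.4, 174.2, 45.4, 31.4]
  single [656.93931374 221.03091543   5.73120678] 0.05289030075073242
nest [658.06723099 228.3088557    5.41530947] 0.0687013566493988
scanner top 0.89 [351.8, 157.1, 43.8, 83.5]
  single [ 635.38346627 -178.48260649   19.09259913] 0.11576658487319946
scanner side 0.88 [329.5, 236.8, 59.7, 35.9]
  single [ 638.66014731 -181.20359159   23.92734043] 0.3130369782447815
scanner [ 635.68043722 -178.72733051   19.89031474] 0.23092305660247803
```

View pics/crop.png

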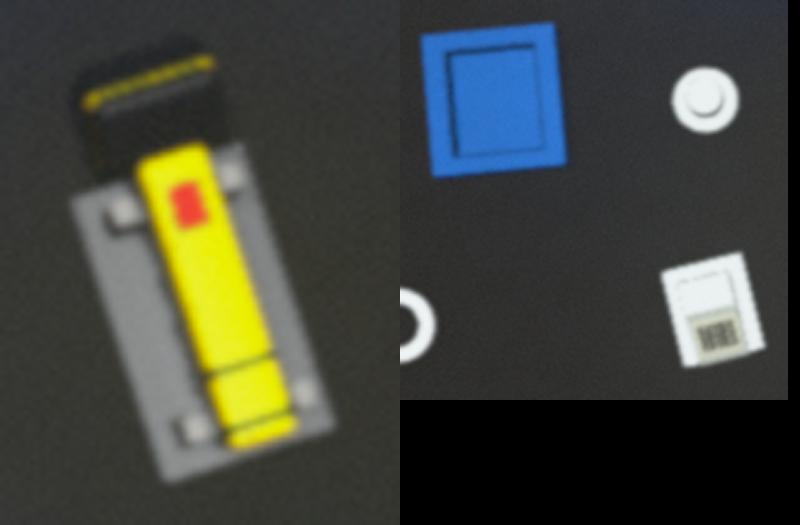

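Left crop: yellow handle and black head lying in the grey rest, so this is the right scanner, with its head up and left. The block's label faces down-left at about 14°. Next I move over the block for a wrist view.

```bash
python3 -m inch '[[0.038,-0.0397,0,0,0,0,1],[0.038,-0.0397,0,0,0,0,1],[0.038,-0.0397,0,0,0,0,1],[0.038,-0.0397,0,0,0,0,1],[0.038,-0.0397,0,0,0,0,1],[0.038,-0.0397,0,0,0,0,1],[0.038,-0.0397,0,0,0,0,1],[0.038,-0.0397,0,0,0,0,1],[0.038,-0.0397,0,0,0,0,1],[0.038,-0.0397,0,0,0,0,1],[0.038,-0.0397,0,0,0,0,1],[0,0,0,0,0,0,1]]'
python3 - <<'E'
from h import *
c=cam('wrist');save(c,'w1.png');print(-c['R'].T@c['t'],c['R'][2],c['f'])
s=arm.state();print(s['t'],s['eef_pos'],R.from_quat(np.roll(s['ee_rot'],-1)).as_matrix())
for l in('block','label'):
    for d in viewer.mark_of(l,'wrist')[:2]: print(l,d['p'],d['at'],onz(c,d['at'],.0435 if l=='label' else 0))
L=viewer.trace('block','wrist')
if L:
    print(L[0]['p'],L[0]['extent']); print(fit([(c,L[0]['region'].astype(np.float32))],BLOCK,[455,11,14],0))
E
```

```text
t: 3.1
eef_pos: [0.4399, -0.0321, 0.2196]
ee_rot: [-0.0, 0.992, 0.123, 0.0]
ft_force: [-0.4, -0.2, -0.5]
grip_width: 0.0942
finger_force: 0.0
[ 0.50962747 -0.01338264  0.38608204] [-0.24323653 -0.06083671 -0.96805727] 346.74574967383444
3.15 [ 0.43913608 -0.03376281  0.21948003] [[ 9.70368128e-01  2.41631190e-01 -2.54398881e-04]
 [ 2.41631091e-01 -9.70368116e-01 -3.67093573e-04]
 [-3.35561819e-04  2.94745223e-04 -9.99999900e-01]]
block 0.8 [286.9, 185.7] [0.45773429 0.01290515 0.        ]
label 0.86 [287.5, 220.2] [0.42985591 0.00170296 0.0435    ]
0.68 [246.4, 141.9, 82.6, 95.8]
(array([454.70985481,   9.51352065,  14.28385982]), np.float64(0.021502971649169922))
```

View pics/w1.png

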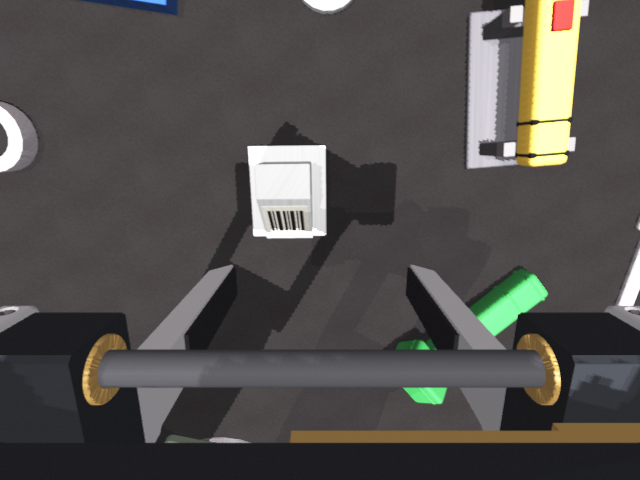

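Wrist view: block at (287,190), squarely aligned with the jaws, and its fit is good (2% mismatch). Next I look at the nest from above.

```bash
python3 -m inch '[[0.043,-0.039,-0.006,0,0,0,1],[0.043,-0.039,-0.006,0,0,0,1],[0.043,-0.039,-0.006,0,0,0,1],[0.043,-0.039,-0.006,0,0,0,1],[0.043,-0.039,-0.006,0,0,0,1],[0,0,0,0,0,0,1]]'
python3 - <<'E'
from h import *
c=cam('wrist');save(c,'w2.png')
s=arm.state();print(s['t'],s['eef_pos'])
for d in viewer.trace('nest','wrist')[:2]:
    print(d['p'],d['extent']); print(fit([(c,d['region'].astype(np.float32))],NEST,[658,230,6],0))
    a=d['region']
# own blue segmentation
h=cv2.cvtColor(c['img'],cv2.COLOR_RGB2HSV);b=cv2.inRange(h,(95,90,40),(125,255,255))
n,lab,st,_=cv2.connectedComponentsWithStats(b);k=1+np.argmax(st[1:,4]);print(st[k])
m=cv2.morphologyEx((lab==k).astype(np.uint8),3,np.ones((5,5)));print(fit([(c,m.astype(np.float32))],NEST,[658,230,6],0))
E
```

```text
t: 4.05
eef_pos: [0.6031, 0.2061, 0.2488]
ee_rot: [-0.0, 0.993, 0.12, 0.0]
ft_force: [-0.7, -1.2, -0.5]
grip_width: 0.0943
finger_force: 0.0
4.1 [0.60197892 0.2044651  0.24865021]
0.76 [253.6, 81.3, 134.9, 145.0]
(array([658.25292048, 227.70850407,   6.29190241]), np.float64(0.013588666915893555))
[  481     0   159   124 16517]
(array([658., 230.,   6.]), np.float64(1.0))
```

View pics/w2.png

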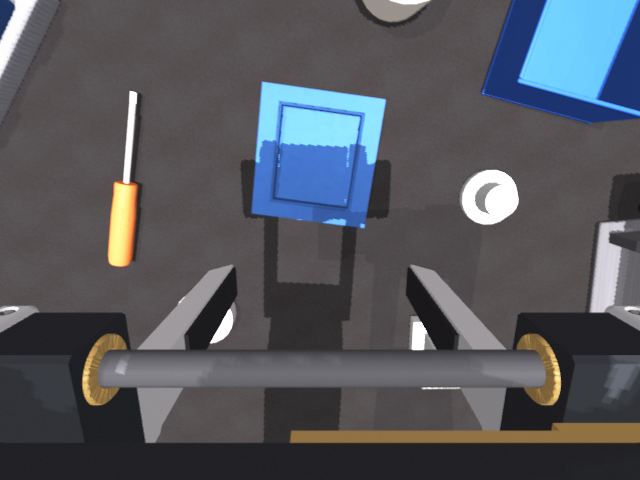

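Nest fit: (658.3, 227.7) mm at 6.3°, agreeing with the top camera. Block: (454.7, 9.5) mm at 14.3°. Now I grasp the block.

```bash
python3 -m inch '[[-0.0444,0.0387,0.01,0,0,-0.56,1],[-0.0444,0.0387,0.01,0,0,0,1],[-0.0444,0.0387,0.01,0,0,0,1],[-0.0443,0.0387,0.01,0,0,0,1],[0,0,0.05,0,0,0,1],[0,0,0.05,0,0,0,1],[0,0,0.04,0,0,0,1],[0,0,0.03,0,0,0,1],[0,0,0,0,0,0,1]]' 30
python3 -m inch '[[0,0,0,0,0,0,-1],[0,0,0,0,0,0,-1],[0,0,0,0,0,0,-1],[0,0,0,0,0,0,-1],[0,0,0,0,0,0,-1],[0,0,0,0,0,0,-1]]' 30
```

```text
t: 5.28
eef_pos: [0.4634, 0.0107, 0.0376]
ee_rot: [-0.001, 0.992, 0.123, -0.003]
ft_force: [-0.1, -0.6, -0.3]
grip_width: 0.0942
finger_force: 0.0
t: 6.02
eef_pos: [0.4674, 0.0119, 0.0398]
ee_rot: [0.0, 0.992, 0.125, 0.0]
ft_force: [-1.7, 0.3, 2.1]
grip_width: 0.0501
finger_force: 30.0
```

```bash
python3 -m inch '[[0,0,-0.03,0,0,0,-1],[0,0,-0.04,0,0,0,-1],[0.0419,-0.0266,-0.01,0,0,0,-1],[0.0419,-0.0266,0,0,0,0,-1],[0.0419,-0.0266,0,0,0,0,-1],[0.0418,-0.0266,0,0,0,0,-1],[0.0418,-0.0265,0,0,0,0,-1],[0.0418,-0.0265,0,0,0,0,-1],[0,0,0,0,0,4,-1],[0,0,0,0,0,4,-1],[0,0,0,0,0,0,-1]]' 30
python3 - <<'E'
from h import *
s=arm.state();print(s['t'],s['eef_pos'],R.from_quat(np.roll(s['ee_rot'],-1)).as_matrix()[:,0],s['grip_width'])
c=cam('wrist');save(c,'w3.png')
for l,P,x in(('nest',NEST,[658,228,6]),):
  for d in viewer.trace(l,'wrist')[:2]: print(l,d['p'],d['extent'])
for n in('wrist','side','top'):
  if n!='wrist':cam(n)
  for d in viewer.mark_of('label',n)[:2]: print(n,d['p'],d['at'])
E
```

```text
t: 7.4
eef_pos: [0.6695, 0.2282, 0.1165]
ee_rot: [0.0, 0.998, 0.055, -0.002]
ft_force: [0.4, 0.3, -4.6]
grip_width: 0.0498
finger_force: 30.0
7.4 [0.66946651 0.22824735 0.11652545] [ 0.99383138  0.11079917 -0.00476808] 0.04980845468103662
nest 0.63 [234.0, 159.7, 184.2, 128.8]
wrist 0.74 [323.2, 358.8]
side 0.97 [327.4, 169.2]
top 0.88 [199.9, 195.2]
```

View pics/w3.png

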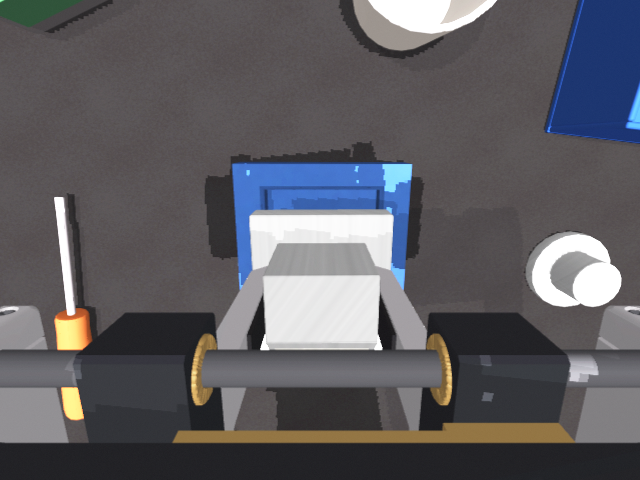

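```bash
python3 - <<'E'
from h import *
c=cam('wrist')
s=arm.state();print(s['eef_pos'])
g=cv2.cvtColor(c['img'],cv2.COLOR_RGB2GRAY).astype(int)
col=c['img'][:,300:345].mean(1);i=np.arange(195,225);r=col[i,0];k=i[np.argmax(np.diff(r))];print(k,np.round(r[10:24]))
row=c['img'][225:235].mean(0)[:,0];d=np.diff(row);print(np.argmax(d[230:270])+230,np.argmin(d[375:410])+375)
u=np.array([np.cos(.11),np.sin(.11),0]);v=np.array([-u[1],u[0],0])
for z in(.096,.098,.100):
  for p in((321.5,k+.5),):
    P=onz(c,p,z);print(z,P,(P-s['eef_pos'])@u,(P-s['eef_pos'])@v)
# expected nest back edge, recess back edge
N=np.array([.6583,.2277,0])
print(proj(c,[N+.07*u+[0,0,.026],N+.051*u+[0,0,.008],N+.054*u+[0,0,.026]]))
E
```

```text
[0.67112764 0.22826242 0.1196019 ]
214 [ 58.  58.  58.  57. 104. 153. 160. 161. 164. 173. 238. 247. 251. 251.]
249 392
0.096 [0.70518782 0.23290395 0.096     ] 0.03436386187549284 0.0008743996088625775
0.098 [0.70558241 0.23294961 0.098     ] 0.03476108272397939 0.0008764722656046717
0.1 [0.705977   0.23299528 0.1       ] 0.03515830357246593 0.0008785449223467381
[[321.47560559 165.48922021]
 [321.43884234 188.34730236]
 [321.45888451 187.26958365]]
```

```bash
python3 -m inch '[[0,0,0.03,0,0,0,-1],[0,0,0.02,0,0,0,-1],[0,0,0.008,0,0,0,-1],[0,0,0.005,0,0,0,-1],[0,0,0.005,0,0,0,-1],[0,0,0,0,0,0,-1]]'
python3 -m inch '[[0,0,0.003,0,0,0,-1],[0,0,0.002,0,0,0,-1],[0,0,0,0,0,0,-1]]'
```

```text
t: 8.55
eef_pos: [0.6713, 0.2284, 0.0516]
ee_rot: [-0.0, 0.998, 0.055, 0.0]
ft_force: [-0.5, -0.4, -5.4]
grip_width: 0.0495
finger_force: 30.0
t: 8.93
eef_pos: [0.6717, 0.2285, 0.0479]
ee_rot: [-0.0, 0.998, 0.055, 0.001]
ft_force: [-1.2, 0.3, 1.2]
grip_width: 0.0501
finger_force: 30.0
```

```bash
python3 -m inch '[[0,0,0,0,0,0,1],[0,0,0,0,0,0,1],[0,0,0,0,0,0,1],[0,0,0,0,0,0,1],[0,0,-0.04,0,0,0,1],[0,0,-0.05,0,0,0,1],[0,0,-0.05,0,0,0,1],[0,-0,-0.04,0,0,0,1],[-0.05,0,0,0,0,0,1],[-0.02,0,0,0,0,0,1],[0,0,0,0,0,0,1]]'
python3 - <<'E'
from h import *
c=cam('wrist');save(c,'w4.png');s=arm.state();print(s['t'],s['eef_pos'],s['grip_width'])
for d in viewer.trace('block','wrist')[:1]: print(d['p'],d['extent'],fit([(c,d['region'].astype(np.float32))],BLOCK,[658,228,6],.008))
for d in viewer.trace('nest','wrist')[:1]: print(d['p'],d['extent'])
for n in('wrist','side','top'):
  q=c if n=='wrist' else cam(n)
  for d in viewer.mark_of('label',n)[:1]: print(n,d['p'],d['at'],onz(q,d['at'],.0515))
E
```

```text
t: 10.3
eef_pos: [0.6005, 0.2208, 0.2269]
ee_rot: [-0.0, 0.998, 0.055, 0.0]
ft_force: [0.2, 0.6, 0.1]
grip_width: 0.0936
finger_force: 0.0
10.35 [0.60161306 0.22077116 0.2268811 ] 0.09399261336074756
0.71 [280.0, 104.2, 83.2, 102.1] (array([658.48072014, 227.80791139,   6.48138886]), np.float64(0.023479044437408447))
0.89 [259.8, 83.5, 130.3, 140.3]
wrist 0.58 [318.9, 184.9] [0.63384598 0.22784908 0.0515    ]
side 0.84 [326.3, 186.2] [0.62824937 0.20207534 0.0515    ]
top 0.79 [206.3, 198.3] [0.63306243 0.22417532 0.0515    ]
```

View pics/w4.png

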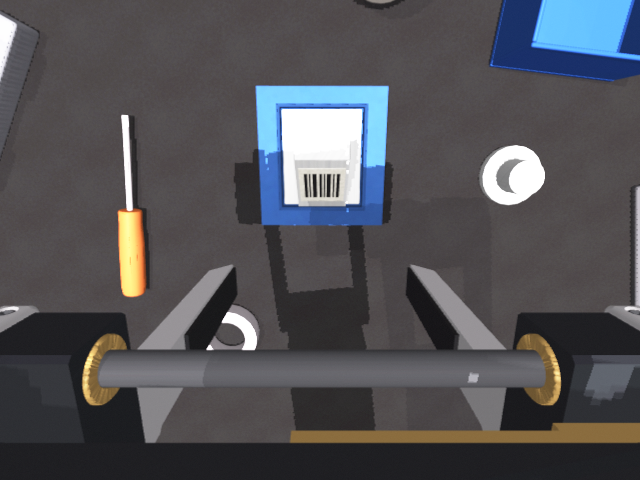

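The block sits squarely inside the recess at image (321,157), fitted within 0.3 mm of the nest centre. Now the scanner.

```bash
python3 -m inch '[[-0.0077,0.0566,0,0,0,-4,1],[-0.0077,0.0566,0,0,0,-4,1],[-0.003,0.0566,0,0,0,-4.7,1],[0.0,0.0566,0,0,0,0,1],[0.009,0.0566,0,0,0,0,1],[0.009,0.0566,0,0,0,0,1],[0.009,0.0566,0,0,0,0,1],[0,0,0,0,0,0,1]]'
python3 - <<'E'
from h import *
c=cam('wrist');save(c,'w5.png');s=arm.state();Q=R.from_quat(np.roll(s['ee_rot'],-1)).as_matrix();print(s['t'],s['eef_pos'],Q[:,0])
h=cv2.cvtColor(c['img'],cv2.COLOR_RGB2HSV);b=cv2.inRange(h,(20,120,70),(35,255,255))
n,lab,st,_=cv2.connectedComponentsWithStats(cv2.morphologyEx(b,3,np.ones((9,9))));print(st[1:][st[1:,4]>150])
for d in viewer.trace('scanner','wrist')[:3]: print(d['p'],d['extent'],fit([(c,d['region'].astype(np.float32))],SCAN,[636,-179,19],.045))
for d in viewer.trace('rest','wrist')[:2]: print('rest',d['p'],d['extent'])
for l in('rest','scanner','window'):
  for d in viewer.mark_of(l,'wrist')[:1]: print(l,d['p'],d['at'],onz(c,d['at'],0 if l=='rest' else .045))
E
```

```text
t: 11.7
eef_pos: [0.7137, -0.1591, 0.2245]
ee_rot: [0.0, 0.987, 0.162, -0.001]
ft_force: [0.3, -0.2, -0.5]
grip_width: 0.0943
finger_force: 0.0
11.75 [ 0.71308975 -0.15647518  0.22491482] [ 0.9465223   0.32263628 -0.00116524]
[[282 225  69   6 284]
 [299 257  36  46 775]
 [544 348  17  46 193]]
0.89 [285.5, 205.6, 65.5, 142.7] (array([ 639.12922661, -179.31367364,   18.63212359]), np.float64(0.28840553760528564))
rest 0.86 [276.1, 238.7, 78.6, 110.0]
scanner 0.92 [315.9, 288.9] [ 0.6376589  -0.17767645  0.045     ]
window 0.58 [316.5, 212.0] [ 0.71748915 -0.15160917  0.045     ]
```

View pics/w5.png

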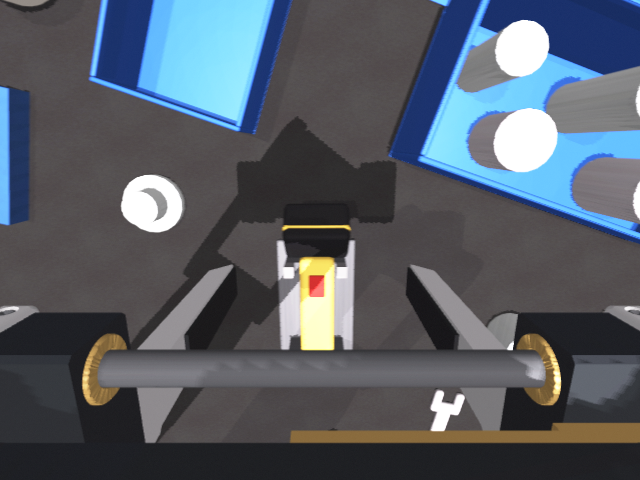

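The yellow scanner sits at (317,280) and is aligned with the tool, but I went too far forward. I'll back up along the tool's x and measure again.

```bash
python3 -m inch '[[-0.055,0,0,0,0,0,1],[-0.055,0,0,0,0,0,1],[0,0,0,0,0,0,1],[0,0,0,0,0,0,1]]'
python3 - <<'E'
from h import *
c=cam('wrist');save(c,'w6.png');s=arm.state();Q=R.from_quat(np.roll(s['ee_rot'],-1)).as_matrix();print(s['t'],s['eef_pos'],Q[:,0])
for d in viewer.trace('scanner','wrist')[:2]: print(d['p'],d['extent'],fit([(c,d['region'].astype(np.float32))],SCAN,[636,-179,19],.045))
# handle edges: yellow rows -> centreline on top face z=.073
h=cv2.cvtColor(c['img'],cv2.COLOR_RGB2HSV);b=cv2.inRange(h,(18,110,70),(36,255,255))|cv2.inRange(h,(0,110,70),(8,255,255))
n,lab,st,_=cv2.connectedComponentsWithStats(b);k=1+np.argmax(st[1:,4]);print(st[k])
L=[]
for r in range(st[k,1]+6,st[k,1]+st[k,3]-6,12):
    x=np.where(lab[r]==k)[0];A,B=onz(c,(x[0],r),.073),onz(c,(x[-1]+1,r),.073);L.append((A+B)/2);print(r,x[0],x[-1]+1,np.round(np.linalg.norm(A-B)*1e3,1),np.round((A+B)*500,1))
L=np.array(L);p=np.polyfit(L[:,0],L[:,1],1);print('yaw',np.degrees(np.arctan(p[0])),'y at x=.616',np.polyval(p,.616))
print('tail',onz(c,(np.mean(np.where(lab==k)[1]),st[k,1]+st[k,3]),.073))
for l in('rest','scanner','window'):
  for d in viewer.mark_of(l,'wrist')[:1]: print(l,d['p'],d['at'],onz(c,d['at'],0 if l=='rest' else .045))
E
```

```text
t: 12.5
eef_pos: [0.6098, -0.1894, 0.2277]
ee_rot: [0.0, 0.986, 0.165, 0.001]
ft_force: [0.2, 0.5, -0.0]
grip_width: 0.0939
finger_force: 0.0
12.55 [ 0.61037537 -0.18946141  0.22774559] [0.94508462 0.32681694 0.00239844]
0.68 [208.8, 388.6, 144.2, 54.7] (array([ 636., -179.,   19.]), np.float64(1.0))
0.67 [287.5, 80.5, 73.1, 211.0] (array([ 630.45166504, -182.48030091,   18.96210716]), np.float64(0.12406659126281738))
[ 290  423  350   20 4777]
429 552 640 98.6 [ 487.6 -556.2   73. ]
yaw -29.697505923299722 y at x=.616 -0.6294029360888646
tail [ 0.4294321  -0.44610361  0.073     ]
scanner 0.63 [283.1, 411.1] [ 0.37170065 -0.22255622  0.045     ]
window 0.88 [234.3, 443.2] [ 0.30739722 -0.17993615  0.045     ]<stdin>:10: RankWarning: Polyfit may be poorly conditioned
```

View pics/w6.png

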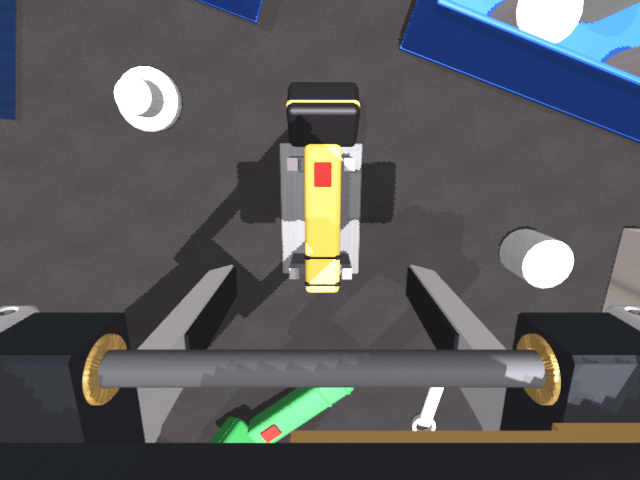

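Clear view: handle columns 305–340, rows 146–290, with the head above. The gripper's brass part spoiled the colour mask, so I'll restrict it to this window.

```bash
python3 - <<'E'
from h import *
c=cam('wrist');s=arm.state();print(s['eef_pos'])
h=cv2.cvtColor(c['img'],cv2.COLOR_RGB2HSV)[:,:,1].astype(int);m=np.zeros((480,640),bool);m[140:300,290:355]=(h[140:300,290:355]>110)
L=[]
for r in range(155,250,8):
    x=np.where(m[r])[0];A,B=onz(c,(x[0],r),.073),onz(c,(x[-1]+1,r),.073);L.append((A+B)/2);print(r,x[0],x[-1]+1,np.round(np.linalg.norm(A-B)*1e3,1))
L=np.array(L);p=np.polyfit(L[:,0],L[:,1],1);print('yaw',np.degrees(np.arctan(p[0])),'y at .616,.636',np.polyval(p,[.616,.636]))
x=np.where(m[:,315:330].sum(1)>8)[0];print(x.min(),x.max())
print('front/tail',onz(c,(322,x.min()),.073),onz(c,(322,x.max()+1),.073),onz(c,(322,x.max()+1),.045))
for o in([632,-181.5],[636,-179],[639,-178]):
  T=R.from_euler('z',19,degrees=True).as_matrix();print(o,proj(c,(np.array([[45,0,28],[-100,0,28],[-100,0,0],[100,0,46],[-100,17,28],[-100,-17,28]])/1e3)@T.T+[o[0]/1e3,o[1]/1e3,.045]).round(1).tolist())
E
```

```text
[ 0.60996999 -0.18977498  0.22659379]
155 304 341 33.3
163 304 341 33.5
171 304 341 33.7
179 304 341 33.9
187 304 341 34.1
195 304 341 34.3
203 304 341 34.5
211 304 340 33.7
219 305 340 33.0
227 305 340 33.2
235 305 339 32.4
243 305 339 32.6
yaw 18.859181053682597 y at .616,.636 [-0.18765088 -0.18081927]
144 293
front/tail [ 0.67910712 -0.16547383  0.073     ] [ 0.5422529  -0.21295906  0.073     ] [ 0.53037981 -0.21716772  0.045     ]
[632, -181.5] [[321.8, 149.5], [321.5, 298.5], [321.4, 287.4], [322.0, 79.6], [304.5, 298.5], [338.4, 298.5]]
[636, -179] [[320.6, 144.2], [320.4, 294.3], [320.4, 283.4], [320.7, 73.4], [303.4, 294.3], [337.4, 294.3]]
[639, -178] [[320.6, 140.5], [320.4, 291.3], [320.5, 280.7], [320.7, 69.1], [303.4, 291.3], [337.5, 291.4]]
```

Scanner origin ≈ (636.5, −180.6) mm, yaw 18.9°. Handle width reads 33–34 mm, which is right. Grasping at scanner x = −22.

```bash
python3 -m inch '[[0.006,0,0.045,0,0,0,1],[0,0,0.045,0,0,0,1],[0,0,0.045,0,0,0,1],[0,0,0.028,0,0,0,1],[0,0,0.01,0,0,0,1],[0,0,0,0,0,0,1],[0,0,0,0,0,0,1]]'
python3 -m inch '[[0,0,0,0,0,0,-1],[0,0,0,0,0,0,-1],[0,0,0,0,0,0,-1],[0,0,0,0,0,0,-1],[0,0,0,0,0,0,-1],[0,0,0,0,0,0,-1],[0,0,0,0,0,0,-1]]' 35
```

```text
t: 13.68
eef_pos: [0.6162, -0.1888, 0.0554]
ee_rot: [0.001, 0.986, 0.165, 0.001]
ft_force: [-0.8, -0.6, 0.5]
grip_width: 0.094
finger_force: 0.0
t: 14.55
eef_pos: [0.6146, -0.1883, 0.0534]
ee_rot: [0.0, 0.986, 0.165, -0.0]
ft_force: [-0.2, 0.2, -0.8]
grip_width: 0.0341
finger_force: 35.0
```

```bash
python3 -m inch '[[0,0,-0.03,0,0,0,-1],[0,0,-0.04,0,0,0,-1],[0,0,-0.05,0,0,0,-1],[0,0,0,0,0,0,-1]]'
python3 -m inch '[[-0.0027,-0.0529,0,0,0,0,-1],[-0.0027,-0.0529,0,0,0,0,-1],[-0.0027,-0.0529,0,0,0,0,-1],[-0.0027,-0.0529,0,0,0,0,-1],[-0.0027,-0.0529,0,0,0,0,-1],[-0.0027,-0.0529,0,0,0,0,-1],[-0.0027,-0.0529,0,0,0,0,-1],[-0.0027,-0.0529,0,0,0,0,-1],[0,0,0,0,0,4.2,-1],[0,0,0,0,0,4.2,-1],[0,0,0,0,0,4.2,-1],[0,0,0,0,0,0,-1]]'
python3 - <<'E'
from h import *
for n in('top','side','wrist'):
    c=cam(n);s=arm.state()
    for l in('scanner','window'):
        for d in viewer.mark_of(l,n)[:2]: print(n,l,round(d['p'],2),d['at'],onz(c,d['at'],.165).round(3))
    if n=='side': save(c,'s2.png')
print(s['t'],s['eef_pos'],R.from_quat(np.roll(s['ee_rot'],-1)).as_matrix()[:,0],s['grip_width'],s['torque'])
E
```

```text
t: 15.05
eef_pos: [0.6178, -0.1896, 0.1787]
ee_rot: [0.003, 0.986, 0.165, 0.004]
ft_force: [0.9, -0.8, -1.8]
grip_width: 0.0337
finger_force: 35.0
t: 16.55
eef_pos: [0.4547, 0.2046, 0.1712]
ee_rot: [0.0, 0.998, 0.056, -0.002]
ft_force: [0.2, -0.0, -3.3]
grip_width: 0.034
finger_force: 35.0
top scanner 0.82 [526.1, 327.4] [ 0.346 -0.505  0.165]
top scanner 0.69 [201.2, 261.0] [0.481 0.208 0.165]
top window 0.91 [556.9, 311.9] [ 0.381 -0.573  0.165]
top window 0.79 [198.3, 225.8] [0.558 0.216 0.165]
side scanner 0.94 [286.1, 160.2] [0.487 0.221 0.165]
side scanner 0.78 [259.9, 293.6] [ 0.335 -0.364  0.165]
side window 0.91 [235.4, 279.8] [ 0.279 -0.307  0.165]
side window 0.87 [292.2, 430.0] [ 0.358 -0.712  0.165]
wrist scanner 0.78 [318.5, 239.4] [0.48  0.21  0.165]
16.9 [0.4563711  0.20484886 0.17330178] [ 9.93749282e-01  1.11634737e-01 -2.25309059e-04] 0.034023598779033014 [-0.029113    0.02655437  0.03601403]
```

View pics/s2.png

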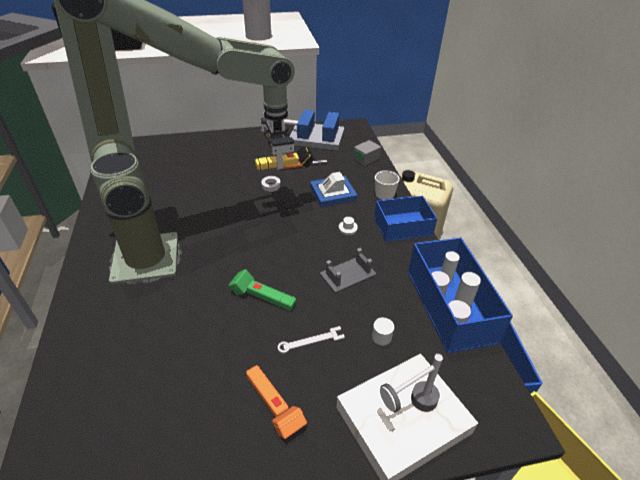

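The scanner is held level at (285,160), with its head towards the block and its origin as planned. Now I lower it to the scan pose and hold.

```bash
python3 -m inch '[[0,0,0.02,0,0,0,-1],[0,0,0.015,0,0,0,-1],[0,0,0.01,0,0,0,-1],[0,0,0,0,0,0,-1],[0,0,0,0,0,0,-1],[0,0,0,0,0,0,-1],[0,0,0,0,0,0,-1],[0,0,0,0,0,0,-1],[0,0,0,0,0,0,-1],[0,0,0,0,0,0,-1]]'
python3 - <<'E'
from h import *
C=[cam('top'),cam('side')]
for n,c in zip(('top','side'),C):
    for l in('scanner','window','label'):
        for d in viewer.mark_of(l,n)[:3]:
            p=onz(c,d['at'],{'label':.0515}.get(l,.121))
            if p[1]>.1: print(n,l,round(d['p'],2),d['at'],p.round(3))
s=arm.state();print(s['t'],s['eef_pos'],np.abs(s['qd']).max())
E
python3 -m inch '[[0,0,0,0,0,0,-1],[0,0,0,0,0,0,-1],[0,0,0,0,0,0,-1],[0,0,0,0,0,0,-1],[0,0,0,0,0,0,-1],[0,0,0,0,0,0,-1],[0,0,0,0,0,0,-1],[0,0,0,0,0,0,-1]]'
```

```text
t: 18.25
eef_pos: [0.4564, 0.2049, 0.1285]
ee_rot: [-0.0, 0.998, 0.056, 0.0]
ft_force: [0.2, 0.1, -2.3]
grip_width: 0.0338
finger_force: 35.0
top scanner 0.87 [209.3, 262.2] [0.479 0.199 0.121]
top window 0.97 [203.3, 225.0] [0.563 0.215 0.121]
top label 0.87 [208.8, 199.0] [0.631 0.218 0.052]
side scanner 0.86 [283.8, 171.2] [0.478 0.221 0.121]
side window 0.9 [305.2, 170.8] [0.552 0.21  0.121]
side window 0.73 [272.1, 185.8] [0.427 0.141 0.121]
side label 0.65 [327.2, 186.8] [0.631 0.198 0.051]
18.65 [0.45643604 0.20490865 0.12846304] 0.0026136986406518083
t: 19.65
eef_pos: [0.4564, 0.2049, 0.1285]
ee_rot: [-0.0, 0.998, 0.056, 0.0]
ft_force: [-0.4, 0.6, -2.6]
grip_width: 0.0341
finger_force: 35.0
```

Window at (0.563, 0.215, 0.12) and label at (0.633, 0.225, 0.05), so the scanner is square on at 10 cm, held still for about 2 s. Now I return by the exact inverse.

```bash
python3 -m inch '[[0,0,-0.02,0,0,0,-1],[0,0,-0.025,0,0,0,-1],[0,0,0,0,0,-4.2,-1],[0,0,0,0,0,-4.2,-1],[0,0,0,0,0,-4.2,-1],[0.0027,0.0529,0,0,0,0,-1],[0.0027,0.0529,0,0,0,0,-1],[0.0027,0.0529,0,0,0,0,-1],[0.0027,0.0529,0,0,0,0,-1],[0.0027,0.0529,0,0,0,0,-1],[0.0027,0.0529,0,0,0,0,-1],[0.0027,0.0529,0,0,0,0,-1]]'
python3 -m inch '[[0.0027,0.0529,0,0,0,0,-1],[0,0,0,0,0,0,-1],[0,0,0,0,0,0,-1],[0,0,0,0,0,0,-1]]'
python3 - <<'E'
from h import *
c=cam('wrist');p=[arm.state()['eef_pos']]
for _ in range(3): cam('top');p.append(arm.state()['eef_pos'])
print(np.mean(p,0),R.from_quat(np.roll(arm.state()['ee_rot'],-1)).as_euler('xyz',degrees=True))
save(c,'w7.png')
E
```

```text
t: 21.15
eef_pos: [0.5953, -0.1407, 0.1733]
ee_rot: [-0.0, 0.986, 0.165, 0.0]
ft_force: [0.5, 0.1, -2.6]
grip_width: 0.0337
finger_force: 35.0
t: 21.65
eef_pos: [0.6142, -0.1868, 0.1732]
ee_rot: [-0.0, 0.986, 0.166, -0.0]
ft_force: [0.7, 0.1, -3.0]
grip_width: 0.0336
finger_force: 35.0
[ 0.61443265 -0.18694     0.17356262] [ 1.79996118e+02 -4.79443028e-03  1.90753311e+01]
```

View pics/w7.png

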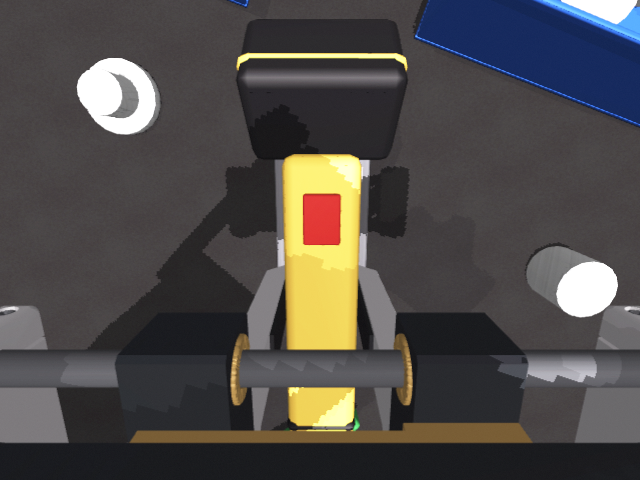

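The scanner is centred over its rest at (322,200). Lowering it.

```bash
python3 -m inch '[[0,0,0.045,0,0,0,-1],[0,0,0.04,0,0,0,-1],[0,0,0.018,0,0,0,-1],[0,0,0.01,0,0,0,-1],[0,0,0.003,0,0,0,-1],[0,0,0,0,0,0,-1],[0,0,0,0,0,0,-1]]'
python3 -m inch '[[0,0,0.003,0,0,0,-1],[0,0,0,0,0,0,-1],[0,0,0,0,0,0,-1]]'
```

```text
t: 22.72
eef_pos: [0.6156, -0.1886, 0.0589]
ee_rot: [0.001, 0.986, 0.165, 0.001]
ft_force: [-0.4, -0.5, -2.0]
grip_width: 0.0336
finger_force: 35.0
t: 23.1
eef_pos: [0.6145, -0.1882, 0.0544]
ee_rot: [-0.0, 0.986, 0.165, -0.0]
ft_force: [-0.3, -0.1, -2.9]
grip_width: 0.0338
finger_force: 35.0
```

```bash
python3 -m inch '[[0,0,0.0012,0,0,0,-1],[0,0,0,0,0,0,-1],[0,0,0,0,0,0,-1]]'
python3 -m inch '[[0,0,0,0,0,0,1],[0,0,0,0,0,0,1],[0,0,0,0,0,0,1],[0,0,0,0,0,0,1],[0,0,0,0,0,0,1],[0,0,-0.03,0,0,0,1],[0,0,-0.05,0,0,0,1],[0,0,-0.05,0,0,0,1],[-0.01,0,-0.04,0,0,0,1],[0,0,0,0,0,0,1],[0,0,0,0,0,0,1]]'
python3 - <<'E'
from h import *
c=cam('wrist');save(c,'w8.png');s=arm.state();print(s['t'],s['eef_pos'],s['grip_width'],s['ft_force'])
for l in('scanner','rest'):
  for d in viewer.mark_of(l,'wrist')[:3]: print(l,round(d['p'],2),d['at'],onz(c,d['at'],0.045 if l=='scanner' else 0).round(3))
c=cam('top')
for l in('scanner','rest','block','nest'):
  for d in viewer.mark_of(l,'top')[:2]: print(l,round(d['p'],2),d['at'],onz(c,d['at'],.045 if l=='scanner' else 0).round(3))
E
```

```text
t: 23.48
eef_pos: [0.6148, -0.1883, 0.0534]
ee_rot: [0.0, 0.986, 0.165, 0.0]
ft_force: [-0.6, -0.1, -1.7]
grip_width: 0.0339
finger_force: 35.0
t: 24.85
eef_pos: [0.6046, -0.1911, 0.2221]
ee_rot: [-0.0, 0.986, 0.165, -0.001]
ft_force: [-0.4, -0.3, 0.3]
grip_width: 0.0939
finger_force: 0.0
24.9 [ 0.60414395 -0.19084246  0.22104355] 0.0939035707955699 [-0.36363438  0.06720907 -0.73686493]
scanner 0.85 [281.8, 409.9] [ 0.371 -0.221  0.045]
scanner 0.84 [321.1, 183.4] [ 0.637 -0.178  0.045]
scanner 0.84 [376.0, 197.0] [ 0.643 -0.185  0.045]
scanner 0.6 [391.2, 320.7] [ 0.346 -0.224  0.045]
rest 0.29 [206.9, 197.5] [0.641 0.233 0.   ]
block 0.76 [205.9, 188.1] [0.665 0.237 0.   ]
block 0.42 [371.9, 199.4] [ 0.643 -0.179  0.   ]
```

View pics/w8.png

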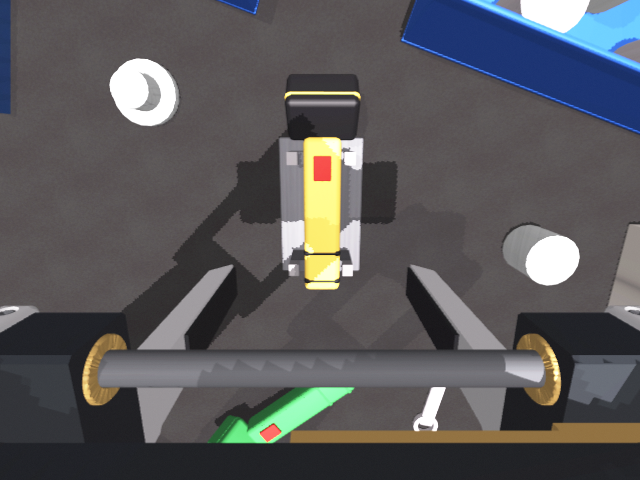

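The scanner lies in both saddles at (322,185), as at the start, and the gripper is clear of everything. Handing in.

```bash
python3 -c "from rig import ticket; print(ticket.close_job())"
```

```text
the job is handed in; nothing more can be done
None
```

The job is handed in, with no verdict returned: the block fitted within 0.3 mm of the nest centre after release, the scanner was held about 2 s at 10 cm from the label, and it is back in its rest with the gripper clear.

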